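# Put the two glue sticks away in the divided crate

### The arm

A 6-joint arm with a two-finger parallel gripper is mounted at the origin on the work surface. World frame = base frame: x ahead of the robot, y to its left, z up, the work surface at z = 0. Lengths are in m, angles in rad, forces in N, time in s.
With the tool pointing down it reaches from about 0.25 to 0.775 m from the base axis. Payload 4 kg.
Tool frame: the origin (TCP) lies on the centre line of the jaws, within the pads' length; the fingertips stand 19 mm ahead of it and the grasp point (between the pads) is the TCP; z points along the fingers, y is the line along which they close (so a half turn about z gives the same grasp; the last joint's range is limited). The gripper opens to 94 mm and grips with 3 to 60 N. Pads are 16 mm wide; open, the fingers measure 119 mm over their backs; the gripper's body (75 mm by 177 mm) begins 78 mm behind the grasp point.
Start: joints at [-1.235, 0.087, 1.371, -0, 1.684, -0.103], TCP at [0.234, -0.498, 0.225] pointing down, gripper open.
Joint ranges: [-3.1, 3.1], [-0.76, 2.03], [0.27, 2.55], [-1.08, 4.22], [0.17, 2.65], [-2.57, 2.57]. Speed limits (rad/s): [2.79, 2.79, 3.14, 3.14, 3.14, 3.14].

### API

Orientations are given as a unit quaternion [x, y, z, w].
In Python, from workcell import robot, optics, order gives the robot as it stands.
- The arm moves only by the tool carry_out, never from a script. Its argument "increments" is a list of rows, each an object with "offset": the shift along the tool's x, y, z as a fraction of full scale, a list of three; "spin": the turn about the tool's z as a fraction of full scale; "jaw": the closure, from 0 (fully open) to 1 (shut). In form: [{"offset": [tx, ty, tz], "spin": spin, "jaw": jaw}, ...]. A call has 1 to 8 rows; each row shifts and turns the commanded pose from where the row before left it, along the tool's axes as they then stand; what a row does not reach is not made up. Full scale, the value 1, is 0.04 m for a shift and 5 degrees for a turn. A row lasts 1/10 s, in which the tool goes at most 50 mm and 8.59 degrees, less where a joint would pass 70% of its speed; a pose out of reach is approached as far as the arm can. A call with a number of a shift or a turn outside -1 to 1 is refused whole. A call with a gripper value outside its range is refused whole. The fingers move at their own pace and stop on an object; "force" is the grip in N (left out, the last holds). Time passes only in rows, so rows that do not move let the fingers close. It gives the time, the measured TCP pose, the force, the opening and the grip force at its end, in the units of the state.
- robot.sense(): the state, without advancing time (a new reading comes with each control period).
- optics.camera(name): name is "scene" or "top" or "wrist"; returns a dict with "pixels" (420x560x3 uint8, red, green, blue), "mtx" (3x3 intrinsics, pixels), "xyz" and "attitude" of the camera in the world; the wrist camera has in their place "hand_eye" (4x4, takes a point from camera to tool coordinates, whose origin is the TCP and whose axes are the flange's). Camera axes: x right, y up, looking along -z (the intrinsics and any distortion apply to the point x, -y, -z); pixel columns grow to the right and rows downward; lengths in m; the calibration is good to about 2 mm. A picture is of the moment at which its call begins: read the wrist's pose just before it. There is no depth.
- order.job_done(): hands the job in; it is judged then, once.
The state is a dict: "t": time; "joints": joint angles; "dq": joint speeds; "effort": joint torques, N m; "ee_pos": TCP position; "tcp_rot": TCP orientation; "ft_force": force on the tool from outside, world axes, zero at the start; "torque": the same for the moment, N m; "width": opening from 0.0 (shut) to 1.0 (fully open); "finger_force": force on a finger pad.
Only numpy, scipy, OpenCV 4.12 (cv2) and the standard library are available. Lean on these libraries where they do the work, as an engineer would, in place of code of your own. Each camera call takes 0.05 s, during which the arm holds its last target. There are 200 camera calls.

### The job

Tidy away the two big glue sticks, the orange-capped one lying on the table and the red-capped one standing on it: stand them upright, cap up, in the two empty cells of the divided wooden crate, one stick to a cell. Set them down gently on the cell floor rather than dropping them, and leave the paint tins standing in their cells and the crate and everything else on the table where they are.

Things in the scene. Friction and masses are not known exactly. Their poses are not given: they have to be found in the camera images.
- crate: loose plywood crate, 1.6 kg, 218 (x) by 146 mm (y), 3 rows of 2 cells. Origin: centre of underside; z up, x away from robot, y to its left (+-0.2 rad). Floor 9 mm; walls at x +-105 (8 thick) 70 high, dividers 60 high; side boards (y +-67, 12 thick) 150 high. Cells 62 (x) by 58 (y), rows at x -70, 0, +70, columns at y -32, +32. The middle row is empty, the others hold tins.
- cell_right (a point): centre of the floor (top face, 9 mm above the crate's underside) of the empty middle-row cell at crate y = -32 mm; axes as the crate's
- cell_left (a point): the same for the empty middle-row cell at crate y = +32 mm
- stick_lying: jumbo glue stick, a plain cylinder 36 mm in diameter, 125 mm long, 50 to 100 g: white body with orange band, orange foot (bottom 18 mm) and orange cap (top 42 mm). Origin: centre of the flat face of the foot; z runs along the stick from foot to cap. It starts lying on the table with its cap turned more or less towards the robot.
- stick_standing: jumbo glue stick, a plain cylinder 36 mm in diameter, 125 mm long, 50 to 100 g: white body with red band, red foot (bottom 18 mm) and red cap (top 42 mm). Origin: centre of the flat face of the foot; z runs along the stick from foot to cap. It starts standing on its foot on the table.
- tin_blue: blue spray paint tin with a blue cap, 44 mm in diameter, 155 mm tall, 200 g, standing loose in a cell of the crate's near or far row. Origin: centre of its underside, z up. To be left standing there.
- tin_green: green spray paint tin with a green cap, 44 mm in diameter, 155 mm tall, 200 g, standing loose in a cell of the crate's near or far row. Origin: centre of its underside, z up. To be left standing there.
- tin_yellow: yellow spray paint tin with a yellow cap, 44 mm in diameter, 155 mm tall, 200 g, standing loose in a cell of the crate's near or far row. Origin: centre of its underside, z up. To be left standing there.
- tin_white: white spray paint tin with a white cap, 44 mm in diameter, 155 mm tall, 200 g, standing loose in a cell of the crate's near or far row. Origin: centre of its underside, z up. To be left standing there.
- jar: closed green glass jar with a wooden-coloured lid, 70 mm in diameter, 90 mm tall, standing on the table (origin centre of underside). Not to be moved; it may stand in either of the two places left of the crate, the red-capped stick in the other.
- slice_large: wood slice lying flat, 72 mm in diameter, 14 mm thick (origin centre of underside). Not to be moved.
- slice_small: wood slice lying flat, 58 mm in diameter, 14 mm thick (origin centre of underside). Not to be moved.
- pliers: yellow-handled pliers lying flat, 165 mm long, 13 mm high (origin near the pivot, on the table; jaws to +x). Not to be moved.
- glue_gun: orange cordless glue gun lying on its side, about 210 by 160 mm, 35 mm high (origin under its barrel). Not to be moved.
Mind the look-alikes: they are no part of the job. Leave any pink look-alike of the tin_yellow alone.

How it is judged:
At the end, for the whole second after the job is handed in: Both sticks released, at rest, upright (7 degrees), cap up, on the floors of the two empty middle-row cells, foot within 22 mm of the cell centre; tins upright, moved under 40 mm; crate flat, moved under 30 mm; jar, slices, pliers, glue gun each moved under 30 mm ((horizontal distance between stick_lying and cell_right below 0.022 m or horizontal distance between stick_lying and cell_left below 0.022 m) and z of stick_lying in the frame of crate between 0.003 and 0.016 m and angle between each of stick_lying, stick_standing's own z axis and vertical below 0.12 rad and linear speed of each of stick_lying, stick_standing below 0.03 m/s and angular speed of each of stick_lying, stick_standing below 0.3 rad/s and (horizontal distance between stick_standing and cell_right below 0.022 m or horizontal distance between stick_standing and cell_left below 0.022 m) and z of stick_standing in the frame of crate between 0.003 and 0.016 m and angle between each of tin_blue, tin_green, tin_yellow, tin_white's own z axis and vertical below 0.15 rad and distance of each of tin_blue, tin_green, tin_yellow, tin_white from where it was at the start of the episode below 0.04 m and distance of each of crate, jar, slice_large, slice_small, pliers, glue_gun from where it was at the start of the episode below 0.03 m and angle between crate's own z axis and vertical below 0.05 rad); the robot touches nothing.
It fails at once if a glue stick was dropped or thrown into the crate instead of being set down (faster than 0.6 m/s inside a cell) ((horizontal distance between stick_lying and crate below 0.13 m and z of stick_lying in the frame of crate below 0.055 m and linear speed of stick_lying above 0.6 m/s) or (horizontal distance between stick_standing and crate below 0.13 m and z of stick_standing in the frame of crate below 0.055 m and linear speed of stick_standing above 0.6 m/s)).
It fails at once if a paint tin in the crate was knocked over (more than 30 degrees) (angle between any of tin_blue, tin_green, tin_yellow, tin_white's own z axis and vertical above 0.52 rad).
It also fails if it takes over 69 s, if anything falls off the work surface, if the arm or the gripper's body presses on something with over 40 N, if the wrist force passes 120 N, or if a joint passes its speed limit or range.

## Working session

There is one attempt and no reset: what is moved stays moved. The work goes in short steps, Python scripts to look and compute and a tool call to move; the robot and the scene stay as the last step left them, time stands still between calls to the robot, and variables do not carry over. Pictures are saved under pics/ and viewed, at most 10 in all, crops included, and the job is handed in when it is done.

Besides the shell and the picture viewer there is one more tool, called after "Request:" by a JSON object that holds its "name" and its "arguments". carry_out: Moves the arm, as the interface text tells. Its arguments: {"type":"object","properties":{"increments":{"type":"array","items":{"type":"object","properties":{"offset":{"type":"array","items":{"type":"number","minimum":-1,"maximum":1}},"spin":{"type":"number","minimum":-1,"maximum":1},"jaw":{"type":"number"}}}},"force":{"type":"number"}},"required":["increments"]}

```bash
mkdir -p pics; ls; cat > h.py <<'E'
import numpy as np, cv2
from scipy.spatial.transform import Rotation as R
from workcell import robot, optics, order
def shot(n,f):
    s=robot.sense(); c=optics.camera(n); cv2.imwrite('pics/'+f,c['pixels'][:,:,::-1]); 
    d=dict(K=c['mtx'])
    if n=='wrist':
        T=np.eye(4);T[:3,:3]=R.from_quat(s['tcp_rot']).as_matrix();T[:3,3]=s['ee_pos'];T=T@c['hand_eye'];d.update(p=T[:3,3],R=T[:3,:3])
    else: d.update(p=np.array(c['xyz']),R=R.from_quat(c['attitude']).as_matrix())
    np.savez('pics/'+f[:-4]+'.npz',**d); return c
def ld(f): return np.load('pics/'+f+'.npz')
def ray(f,u,v):
    d=ld(f);a=np.linalg.inv(d['K'])@[u,v,1];return d['p'],d['R']@[a[0],-a[1],-a[2]]
def onz(f,u,v,z):
    p,r=ray(f,u,v);return (p+r*(z-p[2])/r[2]).round(4)
def proj(f,P):
    d=ld(f);q=d['R'].T@(np.asarray(P)-d['p']);q=d['K']@[q[0],-q[1],-q[2]];return q[:2]/q[2]
E
python3 - <<'E'
from h import *
a=shot('top','top.png');b=shot('scene','scene.png')
print({k:v for k,v in a.items() if k!='pixels'});print({k:v for k,v in b.items() if k!='pixels'})
print(robot.sense())
E
```

```text
pics
{'mtx': array([[466.31244737,   0.        , 280.1941535 ],
       [  0.        , 466.31244737, 209.38276899],
       [  0.        ,   0.        ,   1.        ]]), 'xyz': array([ 0.33860442, -0.02112392,  1.35869863]), 'attitude': array([-0.06259724,  0.05642728,  0.70724355, -0.70192885])}
{'mtx': array([[503.94288796,   0.        , 270.1940824 ],
       [  0.        , 503.94288796, 220.31416868],
       [  0.        ,   0.        ,   1.        ]]), 'xyz': array([1.59974307, 0.396987  , 0.97525604]), 'attitude': array([0.2376768 , 0.35455737, 0.7483575 , 0.50770056])}
{'t': 0.1, 'joints': array([-1.23509294e+00,  8.78904963e-02,  1.37207997e+00, -3.55361037e-05,
        1.68359232e+00, -1.03132120e-01]), 'dq': array([-0.00053842, -0.00175217, -0.00430491, -0.00033768, -0.00019133,
       -0.00048187]), 'effort': array([ 2.06676777e-03, -3.41255736e+01, -3.03299797e+01,  7.21103651e-02,
        3.04861239e-02, -8.91326590e-05]), 'ee_pos': array([ 0.23350756, -0.4974742 ,  0.22342779]), 'tcp_rot': array([ 9.76024305e-01,  2.17659332e-01, -1.31828914e-04, -9.76364858e-04]), 'ft_force': array([-0.7903228 , -0.16180844, -0.0214878 ]), 'torque': array([-0.05555676,  0.01877079,  0.08182916]), 'finger_force': 0.0, 'width': 0.9981582568761893}
```

View pics/top.png

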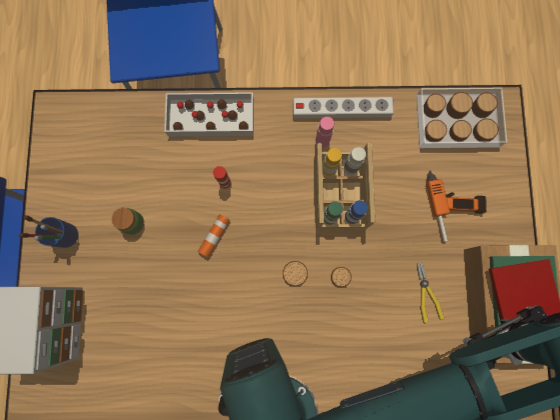

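View pics/scene.png

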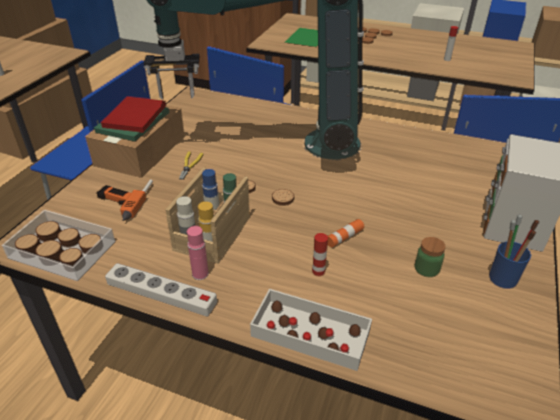

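Top picture: the lying orange-capped stick is at about (214,236) and the standing red-capped one at (222,178). The crate is at about (344,187), with tins at (334,158), (357,160), (334,212) and (358,212). The pink look-alike tin stands outside the crate at (326,130). The jar is at (128,222). I'll enlarge the area to measure it.

```bash
python3 - <<'E'
import cv2
i=cv2.imread('pics/top.png');cv2.imwrite('pics/c1.png',cv2.resize(i[130:270,190:390],None,fx=4,fy=4,interpolation=cv2.INTER_CUBIC))
E
```

```text
(no output)
```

View pics/c1.png

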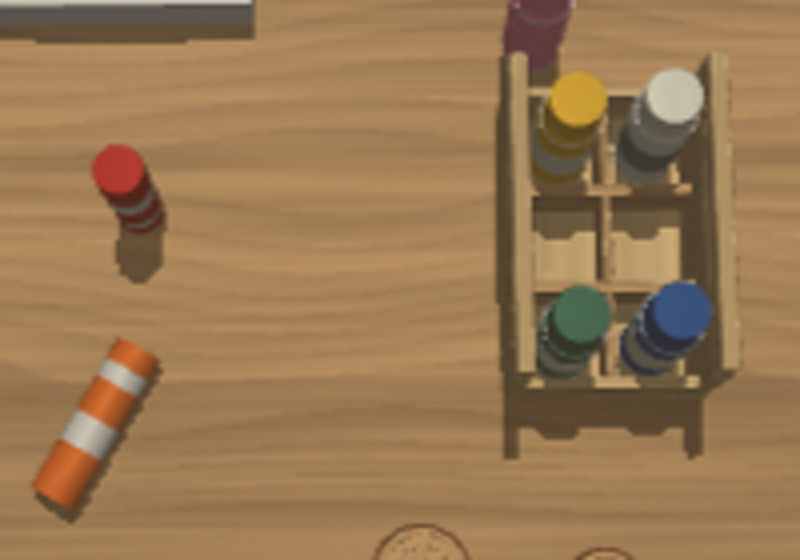

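The crop shows the red cap top at (120,170). The lying stick's larger orange end, its cap, is at (53,497), and its foot end is at (139,350). The side board top ends are at (518,55), (527,371), (719,54) and (731,369). The two middle cells at about (565,245) and (645,245) are empty. The yellow tin inside the crate and the pink one behind it are clearly different, and neither is part of the job.

```bash
cat >> h.py <<'E'
def cr(x,y): return 190+(x+.5)/4-.5,130+(y+.5)/4-.5
E
python3 - <<'E'
from h import *
P=[onz('top',*cr(*p),.15)[:2] for p in [(518,55),(527,371),(719,54),(731,369)]]
print('boards',P); P=np.array(P); c=P.mean(0); xa=(P[0]+P[2]-P[1]-P[3])/2; print('centre',c,'len',np.hypot(*xa),'w',np.hypot(*(P[0]-P[2])),'yaw',np.arctan2(xa[1],xa[0]))
a=np.arctan2(xa[1],xa[0]);
for n,y in(('R',-.032),('L',.032)): print(n,c+y*np.array([-np.sin(a),np.cos(a)]))
s=onz('top',*cr(120,170),.125);print('stand',s, 'scene px of foot/top',proj('scene',[*s[:2],0]),proj('scene',s))
cap=onz('top',*cr(53,497),.018);ft=onz('top',*cr(139,350),.018);d=(cap-ft)[:2]
print('lying cap',cap,'foot',ft,'len',np.hypot(*d),'ang',np.degrees(np.arctan2(d[1],d[0])))
for p in (cap,ft,[*c,.15]):print(proj('scene',p))
g=robot.sense();print(R.from_quat(g['tcp_rot']).as_matrix().round(3))
E
```

```text
boards [array([ 0.7237, -0.1173]), array([ 0.5089, -0.1187]), array([ 0.7231, -0.2523]), array([ 0.5092, -0.2518])]
centre [ 0.616225 -0.185025] len 0.2143504723577721 w 0.13500133332674905 yaw 0.002099367104728134
R [ 0.61629218 -0.21702493]
L [ 0.61615782 -0.15302507]
stand [0.6529 0.1533 0.125 ] scene px of foot/top [317.96440706 270.48580502] [320.70025794 235.84063033]
lying cap [0.4389 0.213  0.018 ] foot [0.5452 0.1525 0.018 ] len 0.12231083353489175 ang 150.35389441411863
[359.51218554 223.58046049]
[329.54275685 240.84973972]
[208.34431396 191.40464089]
[[ 0.905  0.425 -0.001]
 [ 0.425 -0.905  0.002]
 [ 0.    -0.002 -1.   ]]
```

```bash
cat >> h.py <<'E'
def plan(tgt,yaw=None,n=None,vmax=1.0):
    """rows (tool axes, units) to tgt xyz, tool-y angle yaw(deg, mod 180 nearest unless given exact)"""
    s=robot.sense();M=R.from_quat(s['tcp_rot']).as_matrix();p=np.array(s['ee_pos'])
    y0=np.degrees(np.arctan2(M[1,1],M[0,1])); dy=0 if yaw is None else (yaw-y0+180)%360-180
    d=np.array(tgt)-p; n=n or int(np.ceil(max(np.linalg.norm(d)/.04/vmax,abs(dy)/5,1)))
    print('at',p.round(4),'y-ang',round(y0,1),'rows',n)
    for i in range(n):
        o=M.T@(d/n)/.04; sp=-dy/n/5
        print(i+1,(o.round(2)+0).tolist(),round(sp,2)); M=M@R.from_euler('z',sp*5,degrees=True).as_matrix()
E
python3 -c "
from h import *
plan([.456,.203,.15],60.35)"
```

```text
at [ 0.2335 -0.4975  0.2234] y-ang -64.9 rows 26
1 [0.48, -0.52, 0.07] -0.96
2 [0.52, -0.48, 0.07] -0.96
3 [0.56, -0.43, 0.07] -0.96
4 [0.59, -0.38, 0.07] -0.96
5 [0.62, -0.33, 0.07] -0.96
6 [0.65, -0.28, 0.07] -0.96
7 [0.67, -0.22, 0.07] -0.96
8 [0.69, -0.17, 0.07] -0.96
9 [0.7, -0.11, 0.07] -0.96
10 [0.7, -0.05, 0.07] -0.96
11 [0.71, 0.01, 0.07] -0.96
12 [0.7, 0.07, 0.07] -0.96
13 [0.69, 0.13, 0.07] -0.96
14 [0.68, 0.19, 0.07] -0.96
15 [0.66, 0.24, 0.07] -0.96
16 [0.64, 0.3, 0.07] -0.96
17 [0.61, 0.35, 0.07] -0.96
18 [0.58, 0.4, 0.07] -0.96
19 [0.55, 0.45, 0.07] -0.96
20 [0.51, 0.49, 0.07] -0.96
21 [0.46, 0.53, 0.07] -0.96
22 [0.42, 0.57, 0.07] -0.96
23 [0.37, 0.6, 0.07] -0.96
24 [0.31, 0.63, 0.07] -0.96
25 [0.26, 0.66, 0.07] -0.96
26 [0.2, 0.68, 0.07] -0.96
```

Request:
{"name": "carry_out", "arguments": {"increments": [{"offset": [0.48,-0.52,0],"spin": -0.96,"jaw": 0},{"offset": [0.52,-0.48,0],"spin": -0.96,"jaw": 0},{"offset": [0.56,-0.43,0],"spin": -0.96,"jaw": 0},{"offset": [0.59,-0.38,0],"spin": -0.96,"jaw": 0},{"offset": [0.62,-0.33,0],"spin": -0.96,"jaw": 0},{"offset": [0.65,-0.28,0],"spin": -0.96,"jaw": 0},{"offset": [0.67,-0.22,0],"spin": -0.96,"jaw": 0},{"offset": [0.69,-0.17,0],"spin": -0.96,"jaw": 0}], "force": 3}}

```text
t: 0.9
ee_pos: [0.302, -0.2812, 0.224]
tcp_rot: [0.849, 0.528, -0.0, -0.0]
ft_force: [0.6, 0.1, -0.4]
width: 1.0
finger_force: 0.0
```

Request:
{"name": "carry_out", "arguments": {"increments": [{"offset": [0.7,-0.11,0],"spin": -0.96,"jaw": 0},{"offset": [0.7,-0.05,0],"spin": -0.96,"jaw": 0},{"offset": [0.71,0.01,0],"spin": -0.96,"jaw": 0},{"offset": [0.7,0.07,0],"spin": -0.96,"jaw": 0},{"offset": [0.69,0.13,0],"spin": -0.96,"jaw": 0},{"offset": [0.68,0.19,0],"spin": -0.96,"jaw": 0},{"offset": [0.66,0.24,0],"spin": -0.96,"jaw": 0},{"offset": [0.64,0.3,0],"spin": -0.96,"jaw": 0}]}}

```text
t: 1.7
ee_pos: [0.3708, -0.0664, 0.2241]
tcp_rot: [0.628, 0.778, -0.0, -0.0]
ft_force: [-0.5, -0.1, 0.3]
width: 0.999
finger_force: 0.0
```

Request:
{"name": "carry_out", "arguments": {"increments": [{"offset": [0.61,0.35,0.2],"spin": -0.96,"jaw": 0},{"offset": [0.58,0.4,0.2],"spin": -0.96,"jaw": 0},{"offset": [0.55,0.45,0.2],"spin": -0.96,"jaw": 0},{"offset": [0.51,0.49,0.2],"spin": -0.96,"jaw": 0},{"offset": [0.46,0.53,0.2],"spin": -0.96,"jaw": 0},{"offset": [0.42,0.57,0.2],"spin": -0.96,"jaw": 0},{"offset": [0.37,0.6,0.2],"spin": -0.96,"jaw": 0},{"offset": [0.31,0.63,0.2],"spin": -0.96,"jaw": 0}]}}

```text
t: 2.5
ee_pos: [0.4397, 0.1484, 0.1596]
tcp_rot: [0.337, 0.941, -0.0, -0.0]
ft_force: [0.4, 0.0, 0.2]
width: 1.002
finger_force: 0.0
```

Request:
{"name": "carry_out", "arguments": {"increments": [{"offset": [0.26,0.66,0],"spin": -0.96,"jaw": 0},{"offset": [0.2,0.68,0],"spin": -0.96,"jaw": 0},{"offset": [0,0,0],"spin": 0,"jaw": 0}]}}

```text
t: 2.8
ee_pos: [0.4577, 0.2034, 0.1595]
tcp_rot: [0.257, 0.966, 0.0, -0.001]
ft_force: [-0.1, -0.7, -0.2]
width: 1.001
finger_force: 0.0
```

```bash
python3 -c "
from h import *
shot('wrist','w1.png')
plan([.456,.203,.024],60.35)
print(robot.sense()['joints'],robot.sense()['t'])
for p in ([.4389,.213,.018],[.5452,.1525,.018],[.456,.203,.018]):print(proj('w1',p))"
```

```text
at [0.4573 0.2018 0.1596] y-ang 60.0 rows 4
1 [0.01, 0.0, 0.85] -0.02
2 [0.01, 0.0, 0.85] -0.02
3 [0.01, 0.0, 0.85] -0.02
4 [0.01, 0.0, 0.85] -0.02
[ 3.02406928e-01 -8.52958868e-04  1.59106578e+00 -3.95743531e-04
  1.55340230e+00 -7.45218410e-01] 2.85
[280.43872459 190.92797033]
[280.86955904 298.81699421]
[280.28980849 209.81876634]
```

View pics/w1.png

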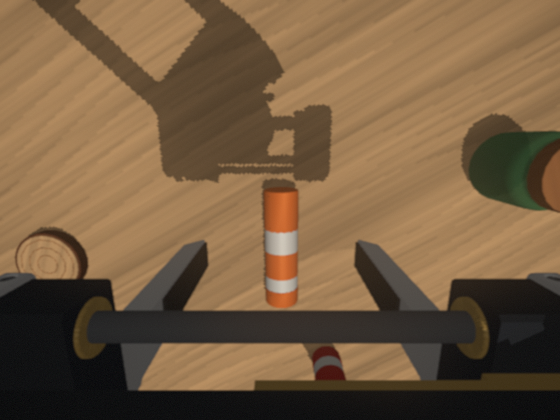

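The wrist picture shows the stick centred between the fingers, with the cap end at (281,188) and the foot end at (281,305). Next I descend, grip lightly and lift, so that the stick swings to hang vertically.

Request:
{"name": "carry_out", "arguments": {"increments": [{"offset": [0.01,0,0.9],"spin": 0,"jaw": 0.2},{"offset": [0.01,0,0.9],"spin": 0,"jaw": 0.4},{"offset": [0.01,0,0.9],"spin": 0,"jaw": 0.4},{"offset": [0.01,0,0.5],"spin": 0,"jaw": 0.4},{"offset": [0,0,0.2],"spin": 0,"jaw": 0.4},{"offset": [0,0,0],"spin": 0,"jaw": 0.8},{"offset": [0,0,0],"spin": 0,"jaw": 0.8},{"offset": [0,0,0],"spin": 0,"jaw": 0.8}], "force": 3}}

```text
t: 3.65
ee_pos: [0.4577, 0.2021, 0.0263]
tcp_rot: [0.26, 0.966, 0.001, 0.002]
ft_force: [0.3, -0.1, -0.8]
width: 0.383
finger_force: 3.0
```

Request:
{"name": "carry_out", "arguments": {"increments": [{"offset": [0,0,0],"spin": 0,"jaw": 0.8},{"offset": [0,0,0],"spin": 0,"jaw": 0.8}]}}

```text
t: 3.85
ee_pos: [0.4577, 0.2022, 0.0262]
tcp_rot: [0.259, 0.966, 0.001, 0.002]
ft_force: [-0.1, 0.1, 3.7]
width: 0.381
finger_force: 3.0
```

Request:
{"name": "carry_out", "arguments": {"increments": [{"offset": [0,0,-0.3],"spin": 0,"jaw": 0.8},{"offset": [0,0,-0.4],"spin": 0,"jaw": 0.8},{"offset": [0,0,-0.4],"spin": 0,"jaw": 0.8},{"offset": [0,0,-0.4],"spin": 0,"jaw": 0.8},{"offset": [0,0,-0.4],"spin": 0,"jaw": 0.8},{"offset": [0,0,-0.4],"spin": 0,"jaw": 0.8},{"offset": [0,0,-0.4],"spin": 0,"jaw": 0.8},{"offset": [0,0,-0.4],"spin": 0,"jaw": 0.8}]}}

```text
t: 4.65
ee_pos: [0.4559, 0.2019, 0.1496]
tcp_rot: [0.259, 0.966, -0.0, -0.0]
ft_force: [-0.3, 0.1, -1.1]
width: 0.381
finger_force: 3.0
```

Request:
{"name": "carry_out", "arguments": {"increments": [{"offset": [0,0,-0.4],"spin": 0,"jaw": 0.8},{"offset": [0,0,-0.3],"spin": 0,"jaw": 0.8},{"offset": [0,0,0],"spin": 0,"jaw": 0.8},{"offset": [0,0,0],"spin": 0,"jaw": 0.8},{"offset": [0,0,0],"spin": 0,"jaw": 0.8}]}}

```text
t: 5.15
ee_pos: [0.4557, 0.2017, 0.1753]
tcp_rot: [0.259, 0.966, -0.001, -0.001]
ft_force: [1.1, -0.3, -0.8]
width: 0.383
finger_force: 3.0
```

```bash
python3 -c "
from h import *
shot('wrist','w2.png');shot('scene','s2.png')
a=cv2.imread('pics/w2.png');b=cv2.imread('pics/s2.png')[120:280,260:470]
b=cv2.resize(b,None,fx=2,fy=2)
c=np.zeros((420,800,3),np.uint8);c[:,:380]=a[:,90:470];c[:320,380:800]=b;cv2.imwrite('pics/m2.png',c);print(robot.sense()['width'])"
```

```text
0.3833783715441935
```

View pics/m2.png

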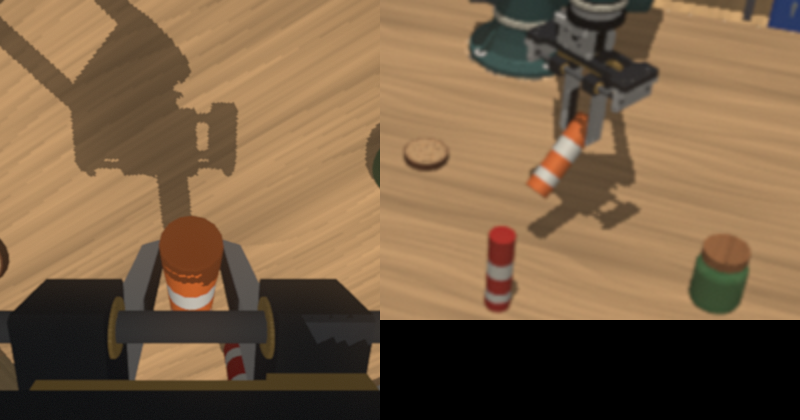

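The stick swung only part way, to about 45°, with the foot at (540,185) in the right half of the picture. I'll jerk the hand up and towards the foot side, with gentle stops, so that inertia ratchets the stick towards vertical.

Request:
{"name": "carry_out", "arguments": {"increments": [{"offset": [0.25,0,0.25],"spin": 0,"jaw": 0.8},{"offset": [0.5,0,0.5],"spin": 0,"jaw": 0.8},{"offset": [0.6,0,0.6],"spin": 0,"jaw": 0.8},{"offset": [-0.7,0,-0.7],"spin": 0,"jaw": 0.8},{"offset": [-0.6,0,-0.6],"spin": 0,"jaw": 0.8},{"offset": [-0.4,0,-0.4],"spin": 0,"jaw": 0.8},{"offset": [-0.2,0,-0.2],"spin": 0,"jaw": 0.8},{"offset": [0,0,0],"spin": 0,"jaw": 0.8}]}}

```text
t: 6.05
ee_pos: [0.4759, 0.1909, 0.1988]
tcp_rot: [0.26, 0.966, 0.0, 0.0]
ft_force: [-0.8, -0.0, -0.5]
width: 0.384
finger_force: 3.0
```

```bash
cat >> h.py <<'E'
def look(t):
    a=shot('wrist','w%s.png'%t)['pixels'][:,:,::-1]; s=shot('scene','s%s.png'%t)['pixels'][:,:,::-1]
    u,v=proj('s'+t,robot.sense()['ee_pos']-np.array([0,0,.05])).astype(int); u=np.clip(u,90,470);v=np.clip(v,70,350)
    c=np.zeros((420,740,3),np.uint8);c[:,:380]=a[:,90:470];c[:420,380:]=cv2.resize(s[v-70:v+70,u-60:u+60],(360,420));cv2.imwrite('pics/m%s.png'%t,c);s=robot.sense();print(s['width'],s['ee_pos'],s['t'])
E
python3 -c "
from h import *
look('3')"
```

```text
0.38059764290273274 [0.47442056 0.19111903 0.19727927] 6.15
```

View pics/m3.png

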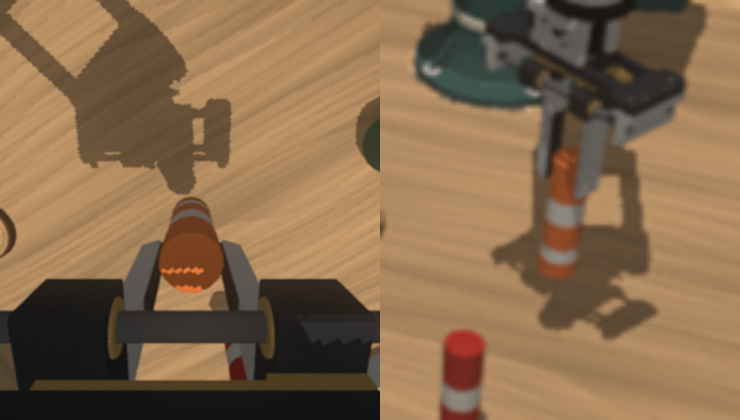

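```bash
python3 -c "
from h import *
p=robot.sense()['ee_pos'];g=p-[0,0,.006]
d=np.array([.866,-.5,0])
for th in (-30,-20,-10,0,10):
  a=np.array([*(np.sin(np.radians(th))*d[:2]),-np.cos(np.radians(th))])
  print(th,'cap',(proj('w3',g-.02*a)-[90,0]).round(),'foot',(proj('w3',g+.105*a)-[90,0]).round(), 'scene foot',proj('s3',g+.105*a).round(1))
u,v=proj('s3',p-np.array([0,0,.05])).astype(int);print(u,v, 'seen foot in scene', u-60+(557-380)/3, v-70+270/3)
"
```

```text
-30 cap [191. 290.] foot [191. 161.] scene foot [365.  199.8]
-20 cap [191. 286.] foot [191. 179.] scene foot [360.6 204.2]
-10 cap [191. 281.] foot [191. 198.] scene foot [356.1 207.8]
0 cap [191. 276.] foot [191. 217.] scene foot [351.5 210.8]
10 cap [191. 269.] foot [191. 235.] scene foot [347.  212.8]
353 193 seen foot in scene 352.0 213.0
```

The cap is at about (191,265) and the foot's far edge at (191,199), which matches the 0° projection, so the stick hangs vertical and cap up. I'll tighten the grip and plan the lift and the traverse.

Request:
{"name": "carry_out", "arguments": {"increments": [{"offset": [0,0,0],"spin": 0,"jaw": 0.9},{"offset": [0,0,-0.2],"spin": 0,"jaw": 0.9},{"offset": [0,0,-0.5],"spin": 0,"jaw": 0.9},{"offset": [0,0,-0.7],"spin": 0,"jaw": 0.9},{"offset": [0,0,-0.7],"spin": 0,"jaw": 0.9},{"offset": [0,0,-0.4],"spin": 0,"jaw": 0.9},{"offset": [0,0,-0.1],"spin": 0,"jaw": 0.9}], "force": 15}}

```text
t: 6.85
ee_pos: [0.4758, 0.1914, 0.3054]
tcp_rot: [0.259, 0.966, 0.001, 0.002]
ft_force: [-0.2, 0.0, 0.6]
width: 0.38
finger_force: 15.0
```

```bash
python3 -c "
from h import *
plan([.616,-.217,.302],0.1,n=17)"
```

```text
at [0.4758 0.1914 0.3054] y-ang 60.0 rows 17
1 [-0.48, -0.42, 0.01] 0.7
2 [-0.5, -0.39, 0.01] 0.7
3 [-0.53, -0.35, 0.01] 0.7
4 [-0.55, -0.32, 0.01] 0.7
5 [-0.57, -0.29, 0.01] 0.7
6 [-0.58, -0.25, 0.01] 0.7
7 [-0.6, -0.22, 0.01] 0.7
8 [-0.61, -0.18, 0.01] 0.7
9 [-0.62, -0.14, 0.01] 0.7
10 [-0.63, -0.1, 0.01] 0.7
11 [-0.63, -0.06, 0.01] 0.7
12 [-0.63, -0.03, 0.01] 0.7
13 [-0.63, 0.01, 0.01] 0.7
14 [-0.63, 0.05, 0.01] 0.7
15 [-0.63, 0.09, 0.01] 0.7
16 [-0.62, 0.13, 0.01] 0.7
17 [-0.61, 0.17, 0.01] 0.7
```

Request:
{"name": "carry_out", "arguments": {"increments": [{"offset": [-0.48,-0.42,0],"spin": 0.7,"jaw": 0.9},{"offset": [-0.5,-0.39,0],"spin": 0.7,"jaw": 0.9},{"offset": [-0.53,-0.35,0],"spin": 0.7,"jaw": 0.9},{"offset": [-0.55,-0.32,0],"spin": 0.7,"jaw": 0.9},{"offset": [-0.57,-0.29,0],"spin": 0.7,"jaw": 0.9},{"offset": [-0.58,-0.25,0],"spin": 0.7,"jaw": 0.9},{"offset": [-0.6,-0.22,0],"spin": 0.7,"jaw": 0.9},{"offset": [-0.61,-0.18,0],"spin": 0.7,"jaw": 0.9}]}}

```text
t: 7.65
ee_pos: [0.5413, -0.0024, 0.3012]
tcp_rot: [0.486, 0.874, -0.0, -0.001]
ft_force: [-0.2, 0.2, -0.3]
width: 0.381
finger_force: 15.0
```

Request:
{"name": "carry_out", "arguments": {"increments": [{"offset": [-0.62,-0.14,0],"spin": 0.7,"jaw": 0.9},{"offset": [-0.63,-0.1,0],"spin": 0.7,"jaw": 0.9},{"offset": [-0.63,-0.06,0],"spin": 0.7,"jaw": 0.9},{"offset": [-0.63,-0.03,0],"spin": 0.7,"jaw": 0.9},{"offset": [-0.63,0.01,0],"spin": 0.7,"jaw": 0.9},{"offset": [-0.63,0.05,0],"spin": 0.7,"jaw": 0.9},{"offset": [-0.63,0.09,0],"spin": 0.7,"jaw": 0.9},{"offset": [-0.5,0.13,0],"spin": 0.7,"jaw": 0.9}]}}

```text
t: 8.45
ee_pos: [0.6073, -0.1894, 0.3008]
tcp_rot: [0.683, 0.73, -0.001, -0.001]
ft_force: [0.2, 0.4, 0.3]
width: 0.383
finger_force: 15.0
```

Request:
{"name": "carry_out", "arguments": {"increments": [{"offset": [-0.5,0.15,0],"spin": 0.7,"jaw": 0.9},{"offset": [-0.23,0.02,0],"spin": 0,"jaw": 0.9},{"offset": [0,0,0],"spin": 0,"jaw": 0.9}]}}

```text
t: 8.75
ee_pos: [0.6153, -0.2179, 0.3009]
tcp_rot: [0.704, 0.71, -0.001, -0.001]
ft_force: [0.1, -0.1, -0.7]
width: 0.38
finger_force: 15.0
```

```bash
python3 -c "
from h import *
look('4')
plan([.616,-.217,.13],0.1,n=8)
p=robot.sense()['ee_pos'];g=p-[0,0,.008]
for th in (-10,0,10):
  a=np.array([0,np.sin(np.radians(th)),-np.cos(np.radians(th))]);q=g+.103*a
  print(th,'foot far edge',[(proj('w4',q+[0,s*.018,0])-[90,0]).round() for s in(-1,1)], 'cap',(proj('w4',g-.022*a)-[90,0]).round())
"
```

```text
0.3801681580595643 [ 0.61535331 -0.21641809  0.30208575] 8.85
at [ 0.6154 -0.2164  0.3021] y-ang 0.5 rows 8
1 [0.0, 0.0, 0.54] 0.01
2 [0.0, 0.0, 0.54] 0.01
3 [0.0, 0.0, 0.54] 0.01
4 [0.0, 0.0, 0.54] 0.01
5 [0.0, 0.0, 0.54] 0.01
6 [0.0, 0.0, 0.54] 0.01
7 [0.0, 0.0, 0.54] 0.01
8 [0.0, 0.0, 0.54] 0.01
-10 foot far edge [array([193., 253.]), array([193., 216.])] cap [194. 269.]
0 foot far edge [array([193., 235.]), array([193., 197.])] cap [194. 275.]
10 foot far edge [array([193., 217.]), array([193., 178.])] cap [194. 282.]
```

View pics/m4.png

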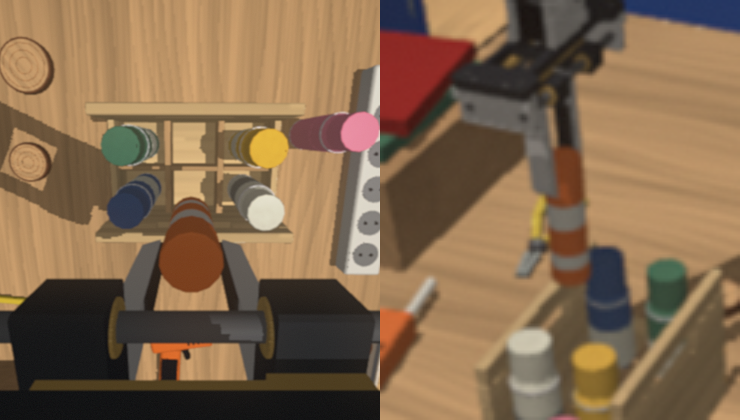

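```bash
python3 -c "
from h import *
c=np.array([.6162,-.185,0])
for n,q in dict(Lfar=(.109,.067,.15),Lnear=(-.109,.067,.15),Rfar=(.109,-.067,.15),Rnear=(-.109,-.067,.15),div1=(-.035,.03,.06),div2=(.035,.03,.06)).items(): print(n,(proj('w4',c+q)-[90,0]).round())"
```

```text
Lfar [305. 110.]
Lnear [ 84. 108.]
Rfar [293. 239.]
Rnear [ 94. 237.]
div1 [167. 145.]
div2 [220. 146.]
```

The wrist picture shows the stick vertical above the right-hand middle cell. The projected crate corners match what I see, with the left board at (86–305,109) and the right board at (96–293,237). I'm descending.

Request:
{"name": "carry_out", "arguments": {"increments": [{"offset": [0,0,0.4],"spin": 0,"jaw": 0.9},{"offset": [0,0,0.6],"spin": 0,"jaw": 0.9},{"offset": [0,0,0.7],"spin": 0,"jaw": 0.9},{"offset": [0,0,0.7],"spin": 0,"jaw": 0.9},{"offset": [0,0,0.7],"spin": 0,"jaw": 0.9},{"offset": [0,0,0.6],"spin": 0,"jaw": 0.9},{"offset": [0,0,0.4],"spin": 0,"jaw": 0.9},{"offset": [0,0,0.15],"spin": 0,"jaw": 0.9}]}}

```text
t: 9.65
ee_pos: [0.6147, -0.2158, 0.1305]
tcp_rot: [0.704, 0.71, -0.0, -0.002]
ft_force: [0.0, 0.3, -0.2]
width: 0.379
finger_force: 15.0
```

Request:
{"name": "carry_out", "arguments": {"increments": [{"offset": [0,0,0.05],"spin": 0,"jaw": 0.9},{"offset": [0,0,0.05],"spin": 0,"jaw": 0.9},{"offset": [0,0,0],"spin": 0,"jaw": 0.9}], "force": 3}}

```text
t: 9.95
ee_pos: [0.6163, -0.2174, 0.1299]
tcp_rot: [0.704, 0.71, 0.0, 0.001]
ft_force: [0.2, 0.5, -1.1]
width: 0.381
finger_force: 3.0
```

Request:
{"name": "carry_out", "arguments": {"increments": [{"offset": [0,0,0.05],"spin": 0,"jaw": 0.9},{"offset": [0,0,0.05],"spin": 0,"jaw": 0.9},{"offset": [0,0,0],"spin": 0,"jaw": 0.9}]}}

```text
t: 10.25
ee_pos: [0.6159, -0.2173, 0.1248]
tcp_rot: [0.704, 0.71, 0.0, 0.0]
ft_force: [0.5, -0.4, 0.6]
width: 0.381
finger_force: 3.0
```

Request:
{"name": "carry_out", "arguments": {"increments": [{"offset": [0,0,0.05],"spin": 0,"jaw": 0.9},{"offset": [0,0,0.05],"spin": 0,"jaw": 0.9},{"offset": [0,0,0],"spin": 0,"jaw": 0.9}]}}

```text
t: 10.55
ee_pos: [0.616, -0.2175, 0.1213]
tcp_rot: [0.704, 0.71, 0.0, 0.001]
ft_force: [0.1, -0.6, 4.0]
width: 0.383
finger_force: 3.0
```

Request:
{"name": "carry_out", "arguments": {"increments": [{"offset": [0,0,0.04],"spin": 0,"jaw": 0.9},{"offset": [0,0,0],"spin": 0,"jaw": 0.9}]}}

```text
t: 10.75
ee_pos: [0.6159, -0.2173, 0.1191]
tcp_rot: [0.704, 0.71, 0.0, 0.0]
ft_force: [-0.3, -0.3, 4.5]
width: 0.378
finger_force: 3.0
```

The foot is on the cell floor (about 4 N). I'll release with a small opening and lift straight up.

Request:
{"name": "carry_out", "arguments": {"increments": [{"offset": [0,0,0],"spin": 0,"jaw": 0.57},{"offset": [0,0,0],"spin": 0,"jaw": 0.5},{"offset": [0,0,0],"spin": 0,"jaw": 0.48},{"offset": [0,0,0],"spin": 0,"jaw": 0.48},{"offset": [0,0,-0.3],"spin": 0,"jaw": 0.48},{"offset": [0,0,-0.6],"spin": 0,"jaw": 0.48},{"offset": [0,0,-0.8],"spin": 0,"jaw": 0.48},{"offset": [0,0,-0.8],"spin": 0,"jaw": 0.48}]}}

```text
t: 11.55
ee_pos: [0.6155, -0.217, 0.2206]
tcp_rot: [0.704, 0.71, -0.0, -0.0]
ft_force: [-0.1, -0.7, 0.1]
width: 0.519
finger_force: 0.0
```

```bash
python3 -c "
from h import *
look('5')
plan([.653,.153,.22],0.1)
print(robot.sense()['joints'])
g=np.array([.616,-.217,.0])
print([(proj('w5',g+[0,s*.018,.009])-[90,0]).round() for s in(-1,1)], 'cap',(proj('w5',g+[0,0,.134])-[90,0]).round())
"
```

```text
0.5239118267575621 [ 0.617979   -0.21812427  0.22676114] 11.65
at [ 0.618  -0.2181  0.2268] y-ang 0.4 rows 10
1 [0.93, 0.09, 0.01] 0.01
2 [0.93, 0.09, 0.01] 0.01
3 [0.93, 0.09, 0.01] 0.01
4 [0.93, 0.09, 0.01] 0.01
5 [0.93, 0.09, 0.01] 0.01
6 [0.93, 0.09, 0.01] 0.01
7 [0.93, 0.09, 0.01] 0.01
8 [0.93, 0.09, 0.01] 0.01
9 [0.93, 0.09, 0.01] 0.01
10 [0.93, 0.09, 0.01] 0.01
[-4.25796755e-01  3.15427381e-01  1.09790501e+00  1.87163940e-05
  1.71560349e+00 -4.33557800e-01]
[array([192., 211.]), array([193., 183.])] cap [193. 224.]
```

View pics/m5.png

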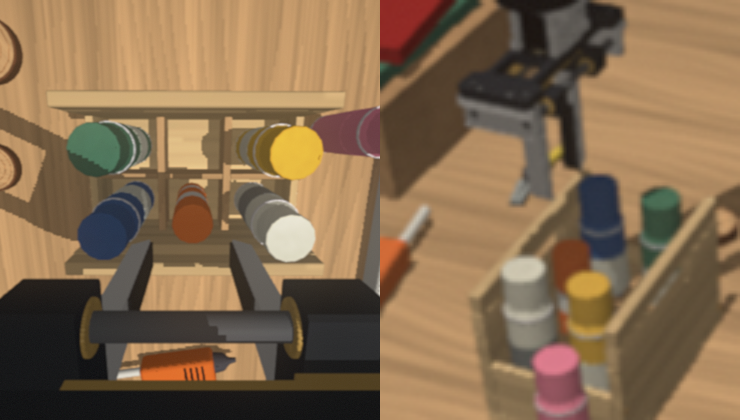

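The orange-capped stick stands upright in the right-hand cell, with its cap at (193,222) against a prediction of (193,224). The tins are undisturbed. Next is the red one.

Request:
{"name": "carry_out", "arguments": {"increments": [{"offset": [0.5,0.05,0],"spin": 0,"jaw": 0.48},{"offset": [0.93,0.09,0],"spin": 0,"jaw": 0.48},{"offset": [0.93,0.09,0],"spin": 0,"jaw": 0.48},{"offset": [0.93,0.09,0],"spin": 0,"jaw": 0.3},{"offset": [0.93,0.09,0],"spin": 0,"jaw": 0},{"offset": [0.93,0.09,0],"spin": 0,"jaw": 0},{"offset": [0.93,0.09,0],"spin": 0,"jaw": 0},{"offset": [0.93,0.09,0],"spin": 0,"jaw": 0}]}}

```text
t: 12.45
ee_pos: [0.6392, 0.0665, 0.2164]
tcp_rot: [0.704, 0.71, -0.001, -0.002]
ft_force: [0.7, -0.8, 0.7]
width: 0.909
finger_force: 0.0
```

Request:
{"name": "carry_out", "arguments": {"increments": [{"offset": [0.93,0.09,0],"spin": 0,"jaw": 0},{"offset": [0.93,0.09,0],"spin": 0,"jaw": 0},{"offset": [0.4,0.04,0],"spin": 0,"jaw": 0},{"offset": [0,0,0],"spin": 0,"jaw": 0}]}}

```text
t: 12.85
ee_pos: [0.6476, 0.1566, 0.2169]
tcp_rot: [0.703, 0.711, -0.001, -0.001]
ft_force: [-0.6, -1.5, -0.2]
width: 0.999
finger_force: 0.0
```

```bash
python3 -c "
from h import *
look('6')
plan([.653,.153,.105],0.1)
for g in ([.653,.153,.125],[.653,.153,.0]): print((proj('w6',g)-[90,0]).round(1))
"
```

```text
0.9998970138278749 [0.64829633 0.15331859 0.21784635] 12.95
at [0.6483 0.1533 0.2178] y-ang 0.4 rows 3
1 [0.0, 0.04, 0.94] 0.02
2 [0.0, 0.04, 0.94] 0.02
3 [0.0, 0.04, 0.94] 0.02
[199.2 226.8]
[196.8 198.9]
```

View pics/m6.png

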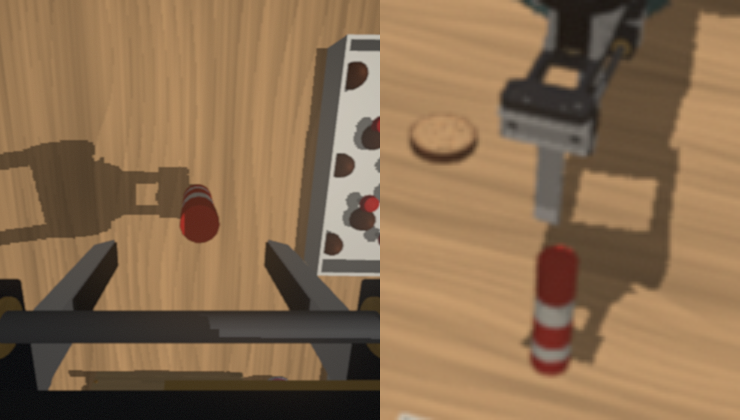

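The red-capped stick is centred at (199,223), within about 3 mm of the prediction. I'm descending to grip it.

Request:
{"name": "carry_out", "arguments": {"increments": [{"offset": [0.05,0.04,0.9],"spin": 0,"jaw": 0},{"offset": [0.02,0.04,0.9],"spin": 0,"jaw": 0},{"offset": [0,0.04,0.7],"spin": 0,"jaw": 0.2},{"offset": [0,0,0.3],"spin": 0,"jaw": 0.4},{"offset": [0,0,0],"spin": 0,"jaw": 0.6},{"offset": [0,0,0],"spin": 0,"jaw": 0.9},{"offset": [0,0,0],"spin": 0,"jaw": 0.9},{"offset": [0,0,0],"spin": 0,"jaw": 0.9}], "force": 10}}

```text
t: 13.75
ee_pos: [0.6547, 0.1567, 0.1093]
tcp_rot: [0.704, 0.71, 0.002, 0.001]
ft_force: [0.2, -0.3, -0.2]
width: 0.525
finger_force: 0.0
```

Request:
{"name": "carry_out", "arguments": {"increments": [{"offset": [0,0,0],"spin": 0,"jaw": 0.9},{"offset": [0,0,-0.4],"spin": 0,"jaw": 0.9},{"offset": [0,0,-0.8],"spin": 0,"jaw": 0.9},{"offset": [0,0,-0.9],"spin": 0,"jaw": 0.9},{"offset": [0,0,-0.9],"spin": 0,"jaw": 0.9},{"offset": [0,0,-0.9],"spin": 0,"jaw": 0.9},{"offset": [0,0,-0.7],"spin": 0,"jaw": 0.9},{"offset": [0,0,-0.2],"spin": 0,"jaw": 0.9}], "force": 15}}

```text
t: 14.55
ee_pos: [0.6545, 0.1571, 0.3054]
tcp_rot: [0.704, 0.71, 0.004, 0.003]
ft_force: [0.7, 0.0, 0.4]
width: 0.379
finger_force: 14.9
```

```bash
python3 -c "
from h import *
plan([.616,-.153,.302],0.1,n=10)
print(robot.sense()['width'])
"
```

```text
at [0.6545 0.1571 0.3054] y-ang 0.5 rows 10
1 [-0.77, -0.1, 0.01] 0.01
2 [-0.77, -0.1, 0.01] 0.01
3 [-0.77, -0.1, 0.01] 0.01
4 [-0.77, -0.1, 0.01] 0.01
5 [-0.77, -0.1, 0.01] 0.01
6 [-0.77, -0.1, 0.01] 0.01
7 [-0.77, -0.1, 0.01] 0.01
8 [-0.77, -0.1, 0.01] 0.01
9 [-0.77, -0.1, 0.01] 0.01
10 [-0.77, -0.1, 0.01] 0.01
0.37926830956737984
```

```bash
cat >> h.py <<'E'
def redstick(t):
    c=shot('scene','s%s.png'%t)['pixels'];p=np.array(robot.sense()['ee_pos'])
    h=cv2.cvtColor(c,cv2.COLOR_RGB2HSV);m=(((h[...,0]<6)|(h[...,0]>174))&(h[...,1]>150)&(h[...,2]>40)).astype(np.uint8)
    u,v=proj('s'+t,p-np.array([0,0,.05])).astype(int)
    w=np.zeros_like(m);w[v-60:v+70,u-25:u+25]=m[v-60:v+70,u-25:u+25];vs,us=np.nonzero(w)
    k=vs>vs.max()-4;k2=vs<vs.min()+6
    print('red bottom row',vs.max(),'col',us[k].mean(),'top row',vs.min(),'col',us[k2].mean())
    for L in(.100,.105,.110,.115):
        q=[proj('s'+t,p+[.018*np.cos(a),.018*np.sin(a),-L]) for a in np.linspace(0,6.28,40)];q=np.array(q);print(L,'pred bottom row',q[:,1].max().round(1),'foot centre',proj('s'+t,p-[0,0,L]).round(1))
E
python3 -c "
from h import *
redstick('7')"
```

```text
red bottom row 220 col 322.92105263157896 top row 172 col 331.0
0.1 pred bottom row 216.9 foot centre [323.9 212.3]
0.105 pred bottom row 218.5 foot centre [323.8 213.9]
0.11 pred bottom row 220.1 foot centre [323.6 215.4]
0.115 pred bottom row 221.7 foot centre [323.5 217. ]
```

The foot is about 110 mm below the TCP and directly under it. Traversing to the left-hand cell.

Request:
{"name": "carry_out", "arguments": {"increments": [{"offset": [-0.4,-0.05,0],"spin": 0,"jaw": 0.9},{"offset": [-0.77,-0.1,0],"spin": 0,"jaw": 0.9},{"offset": [-0.77,-0.1,0],"spin": 0,"jaw": 0.9},{"offset": [-0.77,-0.1,0],"spin": 0,"jaw": 0.9},{"offset": [-0.77,-0.1,0],"spin": 0,"jaw": 0.9},{"offset": [-0.77,-0.1,0],"spin": 0,"jaw": 0.9},{"offset": [-0.77,-0.1,0],"spin": 0,"jaw": 0.9},{"offset": [-0.77,-0.1,0],"spin": 0,"jaw": 0.9}]}}

```text
t: 15.4
ee_pos: [0.6237, -0.0773, 0.2956]
tcp_rot: [0.705, 0.71, -0.002, -0.002]
ft_force: [-0.1, 0.3, -2.4]
width: 0.381
finger_force: 14.9
```

Request:
{"name": "carry_out", "arguments": {"increments": [{"offset": [-0.77,-0.1,0],"spin": 0,"jaw": 0.9},{"offset": [-0.77,-0.1,0],"spin": 0,"jaw": 0.9},{"offset": [-0.4,-0.05,0],"spin": 0.1,"jaw": 0.9},{"offset": [0,0,0],"spin": 0,"jaw": 0.9}]}}

```text
t: 15.8
ee_pos: [0.6148, -0.1551, 0.2965]
tcp_rot: [0.709, 0.705, -0.001, -0.002]
ft_force: [-0.0, 1.6, -1.2]
width: 0.38
finger_force: 14.9
```

```bash
python3 -c "
from h import *
plan([.616,-.153,.13],0.1,n=8)
redstick('8')"
```

```text
at [ 0.6148 -0.1551  0.2965] y-ang -0.3 rows 8
1 [0.01, 0.01, 0.52] -0.01
2 [0.01, 0.01, 0.52] -0.01
3 [0.01, 0.01, 0.52] -0.01
4 [0.01, 0.01, 0.52] -0.01
5 [0.01, 0.01, 0.52] -0.01
6 [0.01, 0.01, 0.52] -0.01
7 [0.01, 0.01, 0.52] -0.01
8 [0.01, 0.01, 0.52] -0.01
red bottom row 187 col 215.88888888888889 top row 141 col 216.53333333333333
0.1 pred bottom row 183.5 foot centre [217.6 179.6]
0.105 pred bottom row 185.0 foot centre [217.7 181.1]
0.11 pred bottom row 186.5 foot centre [217.8 182.7]
0.115 pred bottom row 188.0 foot centre [218.  184.2]
```

Request:
{"name": "carry_out", "arguments": {"increments": [{"offset": [0.03,0.02,0.4],"spin": 0,"jaw": 0.9},{"offset": [0.02,0.02,0.6],"spin": 0,"jaw": 0.9},{"offset": [0,0,0.7],"spin": 0,"jaw": 0.9},{"offset": [0,0,0.7],"spin": 0,"jaw": 0.9},{"offset": [0,0,0.7],"spin": 0,"jaw": 0.9},{"offset": [0,0,0.6],"spin": 0,"jaw": 0.9},{"offset": [0,0,0.4],"spin": 0,"jaw": 0.9},{"offset": [0,0,0],"spin": 0,"jaw": 0.9}]}}

```text
t: 16.65
ee_pos: [0.6157, -0.1482, 0.1308]
tcp_rot: [0.707, 0.708, -0.001, -0.004]
ft_force: [-0.0, 0.2, -1.1]
width: 0.379
finger_force: 14.9
```

Request:
{"name": "carry_out", "arguments": {"increments": [{"offset": [0,0,0.05],"spin": 0,"jaw": 0.9},{"offset": [0,0,0.05],"spin": 0,"jaw": 0.9},{"offset": [0,0,0],"spin": 0,"jaw": 0.9}], "force": 3}}

```text
t: 16.95
ee_pos: [0.6182, -0.1506, 0.1321]
tcp_rot: [0.707, 0.707, 0.0, 0.001]
ft_force: [-0.4, -0.7, -1.1]
width: 0.383
finger_force: 3.0
```

Request:
{"name": "carry_out", "arguments": {"increments": [{"offset": [0,0,0.05],"spin": 0,"jaw": 0.9},{"offset": [0,0,0.05],"spin": 0,"jaw": 0.9},{"offset": [0,0,0],"spin": 0,"jaw": 0.9}]}}

```text
t: 17.25
ee_pos: [0.6174, -0.1508, 0.1267]
tcp_rot: [0.708, 0.707, -0.0, -0.0]
ft_force: [-0.1, -0.4, -1.3]
width: 0.386
finger_force: 3.0
```

Request:
{"name": "carry_out", "arguments": {"increments": [{"offset": [0,0,0.05],"spin": 0,"jaw": 0.9},{"offset": [0,0,0.05],"spin": 0,"jaw": 0.9},{"offset": [0,0,0],"spin": 0,"jaw": 0.9}]}}

```text
t: 17.55
ee_pos: [0.6177, -0.1508, 0.1229]
tcp_rot: [0.707, 0.707, 0.0, 0.0]
ft_force: [1.0, -0.2, -0.7]
width: 0.386
finger_force: 3.0
```

Request:
{"name": "carry_out", "arguments": {"increments": [{"offset": [0,0,0.05],"spin": 0,"jaw": 0.9},{"offset": [0,0,0.04],"spin": 0,"jaw": 0.9},{"offset": [0,0,0],"spin": 0,"jaw": 0.9}]}}

```text
t: 17.85
ee_pos: [0.6183, -0.151, 0.1203]
tcp_rot: [0.707, 0.707, 0.001, 0.001]
ft_force: [0.9, 0.1, 4.8]
width: 0.381
finger_force: 3.0
```

Request:
{"name": "carry_out", "arguments": {"increments": [{"offset": [0,0,0.05],"spin": 0,"jaw": 0.9},{"offset": [0,0,0],"spin": 0,"jaw": 0.9}]}}

```text
t: 18.05
ee_pos: [0.6179, -0.1508, 0.1175]
tcp_rot: [0.707, 0.707, 0.0, 0.001]
ft_force: [0.9, 0.3, 3.6]
width: 0.381
finger_force: 3.0
```

Request:
{"name": "carry_out", "arguments": {"increments": [{"offset": [0,0,0.05],"spin": 0,"jaw": 0.9},{"offset": [0,0,0],"spin": 0,"jaw": 0.9}]}}

```text
t: 18.25
ee_pos: [0.6177, -0.1508, 0.1151]
tcp_rot: [0.707, 0.707, 0.0, 0.0]
ft_force: [2.1, 0.0, 3.8]
width: 0.389
finger_force: 3.0
```

Contact force is about 4 N and the pads now slip along the stick, so it is on the floor. Releasing, lifting clear and checking.

Request:
{"name": "carry_out", "arguments": {"increments": [{"offset": [0,0,0],"spin": 0,"jaw": 0.57},{"offset": [0,0,0],"spin": 0,"jaw": 0.5},{"offset": [0,0,0],"spin": 0,"jaw": 0.48},{"offset": [0,0,0],"spin": 0,"jaw": 0.48},{"offset": [0,0,-0.3],"spin": 0,"jaw": 0.48},{"offset": [0,0,-0.6],"spin": 0,"jaw": 0.48},{"offset": [0,0,-0.8],"spin": 0,"jaw": 0.48},{"offset": [0,0,-0.8],"spin": 0,"jaw": 0.48}]}}

```text
t: 19.05
ee_pos: [0.6173, -0.1507, 0.2169]
tcp_rot: [0.707, 0.707, -0.0, -0.0]
ft_force: [0.1, -0.1, 0.7]
width: 0.52
finger_force: 0.0
```

Request:
{"name": "carry_out", "arguments": {"increments": [{"offset": [0,0,-0.8],"spin": 0,"jaw": 0.48},{"offset": [-0.4,0,-0.8],"spin": 0,"jaw": 0.48},{"offset": [-0.8,0,-0.3],"spin": 0,"jaw": 0.48},{"offset": [-0.8,0,0],"spin": 0,"jaw": 0.48},{"offset": [0,0,0],"spin": 0,"jaw": 0.48},{"offset": [0,0,0],"spin": 0,"jaw": 0.48}]}}

```text
t: 19.65
ee_pos: [0.6173, -0.2311, 0.2916]
tcp_rot: [0.708, 0.706, 0.0, -0.0]
ft_force: [-0.4, 0.1, 0.5]
width: 0.516
finger_force: 0.0
```

```bash
python3 -c "
from h import *
look('9')
for n,y in(('R',-.217),('L',-.153)):
  print(n,'cap',(proj('w9',[.616,y,.134])-[90,0]).round(),'foot',(proj('w9',[.616,y,.009])-[90,0]).round())
"
```

```text
0.5187128017968105 [ 0.6174532  -0.22982971  0.29142585] 19.75
R cap [191. 194.] foot [191. 179.]
L cap [191. 132.] foot [191. 134.]
```

View pics/m9.png

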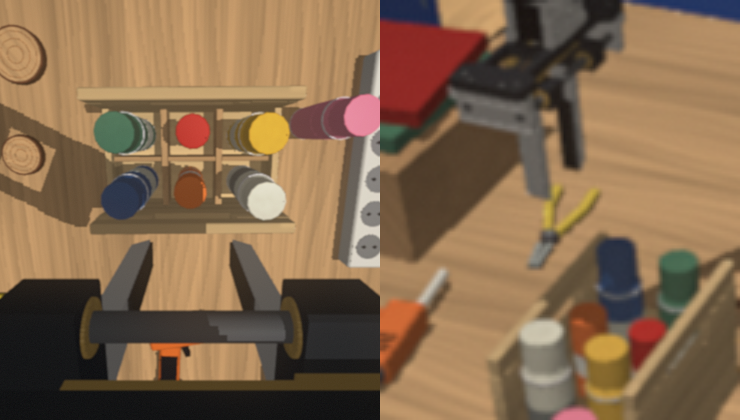

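Both sticks stand upright in their cells: the red cap is at (192,131) and the orange at (190,192), against predictions of (191,132) and (191,194). The tins and crate are undisturbed and the gripper is clear, so I'm handing in.

```bash
python3 -c "
from h import *
print(order.job_done())"
```

```text
the job is handed in; nothing more can be done
None
```

Both glue sticks stand upright, cap up, in the two middle cells (orange right, red left); the last picture showed the tins and crate undisturbed, and I handed the job in at about 20 s, with no verdict returned.

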